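# Set out the bench kit for a drive swap

## Robot

A 6-joint arm with a two-finger parallel gripper is mounted at the origin on a cart in front of the work surface, level with it; the furniture and walls round the work are solid. World frame = base frame: x ahead of the robot, y to its left, z up, the work surface at z = 0. Lengths are in m, angles in degrees, forces in N, time in s.
With the tool pointing down it reaches from about 0.4 to 0.825 m from the base axis. Payload 7 kg.
Tool frame: the origin (TCP) lies at the very end of the fingers, on their centre line; the grasp point (between the pads) lies 19 mm behind it; x points along the fingers, z is the direction in which the jaws open and shut, and the axes are right-handed (so a half turn about x gives the same grasp; the last joint's range is limited). The gripper opens to 88 mm and grips with 3 to 60 N. Pads are 19 mm wide; open, the fingers measure 130 mm over their backs; the gripper's body (78 mm by 193 mm) begins 47 mm behind the grasp point.
Start: joints at [82.168, 20.546, 0.682, 0, -70.136, -16.507], TCP at [0.278, 0.615, 0.227] pointing down, gripper open.
Joint ranges: [-176.03, 176.03], [-82.01, 121.73], [-58.28, 71.71], [-173.87, 95.51], [-174.79, -0.11], [-173.66, 173.66]. Speed limits (degrees/s): [136.94, 136.94, 172.46, 180, 180, 180].

## Interface

Orientations are given as [roll, pitch, yaw] about the fixed x, y, z axes, in that order (R = Rz(yaw) Ry(pitch) Rx(roll)).
In Python, from plant import * gives the robot as it stands.
- The arm moves only by the tool arm_command, never from a script. Its argument "commands" is one flat list of numbers, 5 for each row, row after row: the shift along the tool's x, y, z in mm, then the turn about the tool's x in degrees, then the opening in per cent of the stroke, from 0 (shut) to 100 (fully open). A call has 1 to 5 rows; each row shifts and turns the pose as measured when the row begins, along the tool's axes as they then stand; what a row does not reach is not made up. A row lasts 1/8 s, in which the tool goes at most 62.5 mm and 10.7 degrees, less where a joint would pass 70% of its speed; a pose out of reach is approached as far as the arm can. A call is refused whole if a number of a shift passes 62.5 or a number of a turn 10.7, either way. A call with a gripper value outside its range is refused whole. The fingers move at their own pace and stop on an object; the grip force is fixed at half the most. Time passes only in rows, so rows that do not move let the fingers close. It gives the time, the measured TCP pose, the force and the opening at its end, in the units of the state.
- get_obs(): the state, without advancing time (a new reading comes with each control period).
- snapshot(name): name is "scene" or "side" or "wrist"; returns a dict with "frame" (384x512x3 uint8, blue, green, red), "fov_y" (degrees; the focal length in pixels is half the picture's height over the tangent of half this angle, whatever the lens; pixels are square), "cx", "cy" (the principal point, pixels), "dist" ([k1, k2, p1, p2, k3] as OpenCV has them; the pictures are not rectified), "world_to_cam" (4x4, takes a point from world to camera coordinates). Camera axes: x right, y up, looking along -z (the intrinsics and any distortion apply to the point x, -y, -z); pixel columns grow to the right and rows downward; lengths in m; the calibration is good to about 2 mm. A picture is of the moment at which its call begins. There is no depth.
- close_job(): hands the job in, once; it reports no verdict.
The state is a dict: "clock": time; "joint_pos": joint angles; "qvel": joint speeds; "tau": joint torques, N m; "tool_pos": TCP position; "orientation": TCP orientation; "force": force on the tool from outside, world axes, zero at the start; "moment": the same for the moment, N m; "opening": finger opening in m.
Only numpy, scipy, OpenCV 4.12 (cv2) and the standard library are available. Lean on these libraries where they do the work, as an engineer would, in place of code of your own. Each camera call takes 0.05 s, during which the arm holds its last target. There are 200 camera calls.

## Task

Set out the kit for a drive swap around the screw dish and the yellow flux tub: lay the solid-state drive flat midway between dish and tub, long edges pointing straight away from you and at least 2 cm of clear bench on either side, and put the USB stick flat on the middle of it. Lay the red screwdriver beside the dish on the side away from the drive, pointing straight away from you, its middle level with the dish's centre and about 3 cm of clear bench between; lay the paste syringe crosswise straight behind the tub (on the far side from you), centred on it, again with about 3 cm between. Leave the dish, the tub, the blue screwdriver and the tweezers where they are.

Things in the scene. Friction and masses are not known exactly. Their poses are not given: they have to be found in the camera images.
- dish: round pressed-steel dish of small screws, 85 mm across, 18 mm high, stands loose on the bench; origin at the centre of its underside; its x axis points straight away from the robot and its y axis to the robot's left (it is never turned at the start). It stands left or right of the tub, 240 to 320 mm from it
- tub: round tub, yellow with a black lid, 47 mm across, 29 mm high, stands loose on the bench; origin at the centre of its underside; x axis straight away from the robot, y axis to the robot's left (never turned at the start)
- drive: black 2.5 inch solid-state drive with a label on top, a flat plate 70 (x) x 100 (y, its long side) x 7 mm, 55 g; origin at the centre of its underside
- stick: small black USB stick, 52 (x) x 18 (y) x 8 mm, 10 g; origin at the centre of its underside; the black body runs from x = -26 to +14 mm, the thinner metal plug (12 mm wide) from there to +26 mm
- red_driver: precision screwdriver with a red handle, 142 mm long, 12 mm thick, lying along its x axis, blade to +x; origin on the underside at about mid-length, where handle and blade meet: the handle (grip it there, 12 x 12 mm) runs from x = -64 to 0 mm, the thin blade from 0 to about +77 mm
- syringe: white and blue paste syringe, 93 mm long, lying along its x axis; the barrel is 12 mm wide (y) and 13 mm high, with a 22 mm wide finger flange; origin on the underside at mid-length; grip the barrel across its width near the origin; 16 g
- blue_driver: bystander: precision screwdriver of the same shape as the red one but with a blue handle, near the front edge of the bench; origin on the underside at mid-length, x along it
- tweezers: bystander: steel tweezers, 126 x 14 x 9 mm, lying near the front edge of the bench; origin at the centre of the underside, x along them

How it is judged (in metres and radians):
At the end, for the whole second after the job is handed in: Drive flat between dish and tub, 20 mm clear of each, within 30 mm of level with both; stick flat on it within 12 mm of centre; driver 63-93 mm outward of the dish centre, level within 20 mm; syringe 47-77 mm behind the tub centre, 15 mm sideways; directions within 0.2 rad; all at rest (((y of dish in the frame of tub above 0 m and y of red_driver in the frame of dish between 0.063 and 0.093 m and y of drive in the frame of dish between -0.3 and -0.097 m and y of drive in the frame of tub between 0.079 and 0.3 m) or (y of dish in the frame of tub below 0 m and y of red_driver in the frame of dish between -0.093 and -0.063 m and y of drive in the frame of dish between 0.097 and 0.3 m and y of drive in the frame of tub between -0.3 and -0.079 m)) and x of red_driver in the frame of dish between -0.02 and 0.02 m and angle between the x axis of red_driver and the x axis of dish, either way round below 0.2 rad and angle between each of red_driver, drive, syringe, stick's own z axis and vertical below 0.12 rad and height (world z) of red_driver between -0.004 and 0.004 m and x of drive in the frame of dish between -0.03 and 0.03 m and x of drive in the frame of tub between -0.03 and 0.03 m and angle between the y axis of drive and the x axis of dish, either way round below 0.2 rad and height (world z) of drive between -0.004 and 0.004 m and x of syringe in the frame of tub between 0.047 and 0.077 m and y of syringe in the frame of tub between -0.015 and 0.015 m and angle between the x axis of syringe and the y axis of tub, either way round below 0.2 rad and height (world z) of syringe between -0.004 and 0.004 m and horizontal distance between stick and drive below 0.012 m and z of stick in the frame of drive between 0.004 and 0.011 m and linear speed of each of drive, stick, red_driver, syringe below 0.02 m/s and angular speed of each of drive, stick, red_driver, syringe below 0.2 rad/s); the robot touches nothing.
It fails at once if the screw dish is moved more than 15 mm (distance of dish from where it was at the start of the episode above 0.015 m).
It fails at once if the flux tub is moved more than 15 mm (distance of tub from where it was at the start of the episode above 0.015 m).
It fails at once if the blue screwdriver is moved more than 15 mm (distance of blue_driver from where it was at the start of the episode above 0.015 m).
It fails at once if the pair of tweezers is moved more than 15 mm (distance of tweezers from where it was at the start of the episode above 0.015 m).
It also fails if it takes over 96 s, if anything falls off the work surface, if the arm or the gripper's body presses on something with over 40 N, if the wrist force passes 120 N, or if a joint passes its speed limit or range.

## Working session

There is one attempt and no reset: what is moved stays moved. The work goes in short steps, Python scripts to look and compute and a tool call to move; the robot and the scene stay as the last step left them, time stands still between calls to the robot, and variables do not carry over. Pictures are saved under pics/ and viewed, about 12 in all and at most 16, crops included, and the job is handed in when it is done.

Besides the shell and the picture viewer there is one more tool, called after "Call:" as a command line: name --argument value ..., lists and objects as JSON in quotes. arm_command: Moves the arm, as the interface text tells. Its arguments: {"type":"object","properties":{"commands":{"type":"array"}},"required":["commands"]}

```bash
mkdir -p pics
cat > h.py <<'E'
from plant import *
import numpy as np, cv2
from scipy.spatial.transform import Rotation as R
def snap(name,fn=None):
    s=snapshot(name)
    if fn: cv2.imwrite('pics/'+fn,s['frame'])
    return s
def cam(s):
    h=s['frame'].shape[0]; f=h/2/np.tan(np.radians(s['fov_y'])/2)
    K=np.array([[f,0,s['cx']],[0,f,s['cy']],[0,0,1.]])
    M=np.diag([1,-1,-1,1.])@np.array(s['world_to_cam'])
    return K,M,np.array(s['dist'],float)
def ray(s,uv):
    K,M,d=cam(s); p=cv2.undistortPoints(np.array([[uv]],float),K,d)[0,0]
    return -M[:3,:3].T@M[:3,3], M[:3,:3].T@np.array([p[0],p[1],1])
def onz(s,uv,z):
    o,v=ray(s,uv); return (o+v*(z-o[2])/v[2])[:3]
def proj(s,P):
    K,M,d=cam(s); return cv2.projectPoints(np.array(P,float).reshape(-1,1,3),cv2.Rodrigues(M[:3,:3])[0],M[:3,3],K,d)[0][:,0]
def tri(s1,a,s2,b):
    o1,v1=ray(s1,a);o2,v2=ray(s2,b)
    t=np.linalg.lstsq(np.c_[v1,-v2],o2-o1,rcond=None)[0]
    p,q=o1+v1*t[0],o2+v2*t[1]; return (p+q)/2,np.linalg.norm(p-q)
E
python3 - <<'E'
from h import *
import pickle
for n in ['scene','side','wrist']:
    s=snap(n,n+'0.png'); pickle.dump(s,open(n+'0.pkl','wb')); K,M,d=cam(s); print(n,-M[:3,:3].T@M[:3,3],M[2,:3],s['fov_y'],d)
o=get_obs(); print({k:np.round(v,3) for k,v in o.items()}); print(R.from_euler('xyz',o['orientation'],degrees=True).as_matrix().round(3))
a=cv2.imread('pics/scene0.png');b=cv2.imread('pics/side0.png')
cv2.imwrite('pics/s2.png',cv2.resize(a,(800,600),interpolation=cv2.INTER_CUBIC));cv2.imwrite('pics/d2.png',cv2.resize(b,(800,600),interpolation=cv2.INTER_CUBIC))
E
```

```text
scene [-0.21863729  0.50147085  0.45401687] [ 0.70894362 -0.56643347 -0.42018098] 50.34667311731345 [-0.08036825  0.          0.          0.          0.        ]
side [0.25821287 0.56881527 0.526958  ] [ 0.27413374 -0.76300651 -0.58538172] 53.69050476143091 [-0.04206581  0.          0.          0.          0.        ]
wrist [0.35207885 0.5812594  0.38499198] [-0.2731872   0.12221829 -0.95416531] 71.28270512672084 [-0.06163003  0.          0.          0.          0.        ]
{'clock': np.float64(0.15), 'joint_pos': array([ 8.2167e+01,  2.0581e+01,  6.4800e-01, -1.5000e-02, -7.0135e+01,
       -1.6507e+01]), 'qvel': array([ 0.094, -0.052,  0.144,  0.07 , -0.062, -0.015]), 'tau': array([-1.0000e-03, -5.8327e+01,  2.9329e+01,  7.0010e+00,  9.0000e-03,
       -0.0000e+00]), 'tool_pos': array([0.278, 0.615, 0.226]), 'orientation': array([   4.76 ,   89.93 , -109.584]), 'force': array([ 0.022, -0.464, -0.046]), 'moment': array([-0.037, -0.031, -0.015]), 'opening': np.float64(0.087)}
[[-0.     0.911 -0.412]
 [-0.001 -0.412 -0.911]
 [-1.     0.     0.001]]
```

View pics/s2.png

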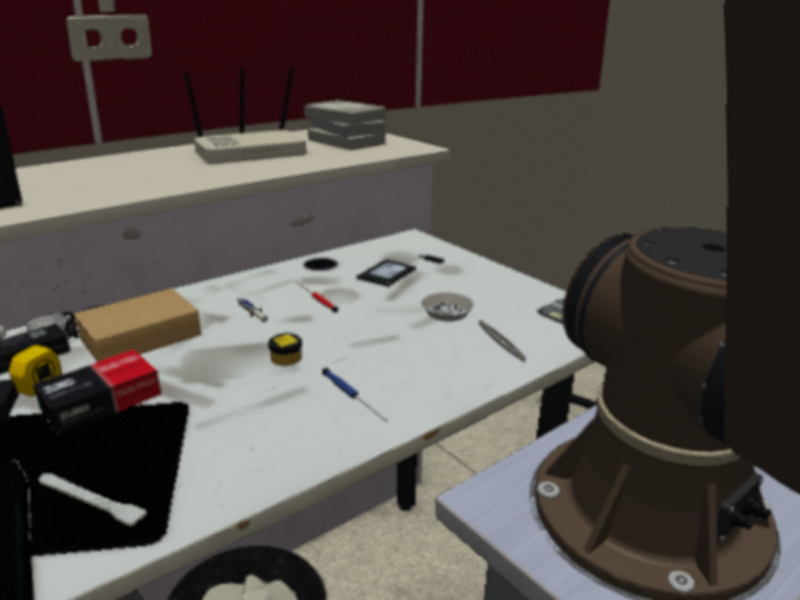

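View pics/d2.png

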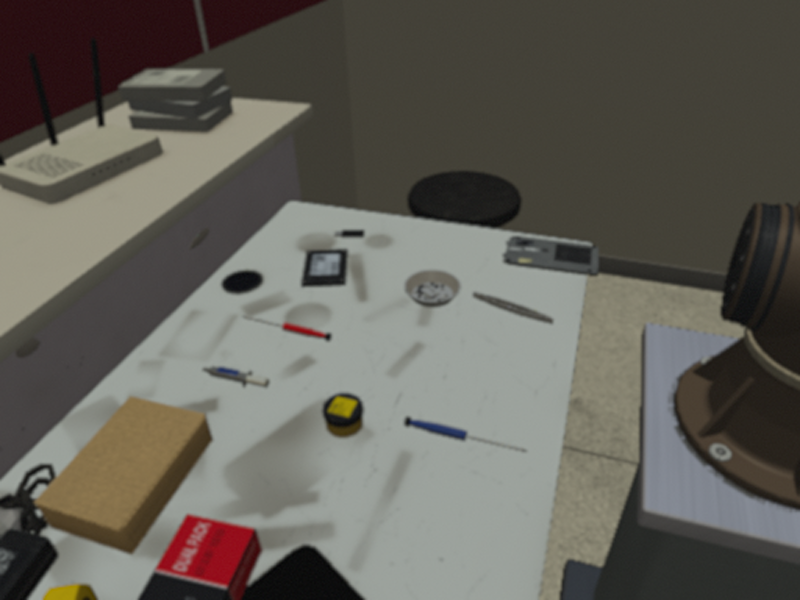

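The scene and side views show the tub left and the dish right. The drive, stick, red driver and syringe are behind them, and the blue driver and tweezers are near the front edge. Next I triangulate rough poses.

Run:
```python
from h import *
import pickle
S,D=[pickle.load(open(n+'0.pkl','rb')) for n in ('scene','side')]
f=lambda p:(np.array(p)+.5)/1.5625-.5
for n,a,b in [('tub lid ctr',(285,341),(343,407)),('dish rim ctr',(447,306),(433,288)),('drive ctr',(387,272),(325,267)),('stick',(432,259),(351,234)),
 ('red joint',(313,293),(283,326)),('red end',(337,309),(329,338)),('red tip',(297,282),(245,318)),('syr l',(240,300),(206,371)),('syr r',(266,320),(267,382)),
 ('blue end',(323,372),(407,422)),('blue tip',(387,420),(525,451)),('twz a',(480,322),(474,295)),('twz b',(523,358),(552,321))]:
    p,e=tri(S,f(a),D,f(b)); print(n,p.round(3),round(e,4), onz(D,f(b),0.006).round(3))
```

```text
tub lid ctr [0.485 0.143 0.026] 0.0008 [0.494 0.127 0.006]
dish rim ctr [ 0.458 -0.135  0.011] 0.0007 [ 0.46  -0.141  0.006]
drive ctr [ 0.648 -0.157 -0.   ] 0.0021 [ 0.643 -0.147  0.006]
stick [ 0.648 -0.267  0.001] 0.0013 [ 0.643 -0.257  0.006]
red joint [0.637 0.008 0.006] 0.0022 [0.636 0.009 0.006]
red end [0.566 0.007 0.002] 0.0048 [0.563 0.014 0.006]
red tip [0.704 0.001 0.001] 0.0032 [0.698 0.009 0.006]
syr l [0.695 0.115 0.001] 0.0038 [0.689 0.122 0.006]
syr r [ 0.607  0.111 -0.   ] 0.0004 [0.603 0.116 0.006]
blue end [0.414 0.126 0.005] 0.0007 [0.414 0.126 0.006]
blue tip [0.277 0.124 0.004] 0.0028 [0.277 0.128 0.006]
twz a [ 0.398 -0.15   0.001] 0.0027 [ 0.396 -0.141  0.006]
twz b [ 0.278 -0.115  0.004] 0.0022 [ 0.278 -0.111  0.006]
```

```bash
python3 -c "
import cv2;a=cv2.imread('pics/wrist0.png');cv2.imwrite('pics/w2.png',cv2.resize(a,(800,600),interpolation=cv2.INTER_CUBIC))"
```

```text
(no output)
```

View pics/w2.png

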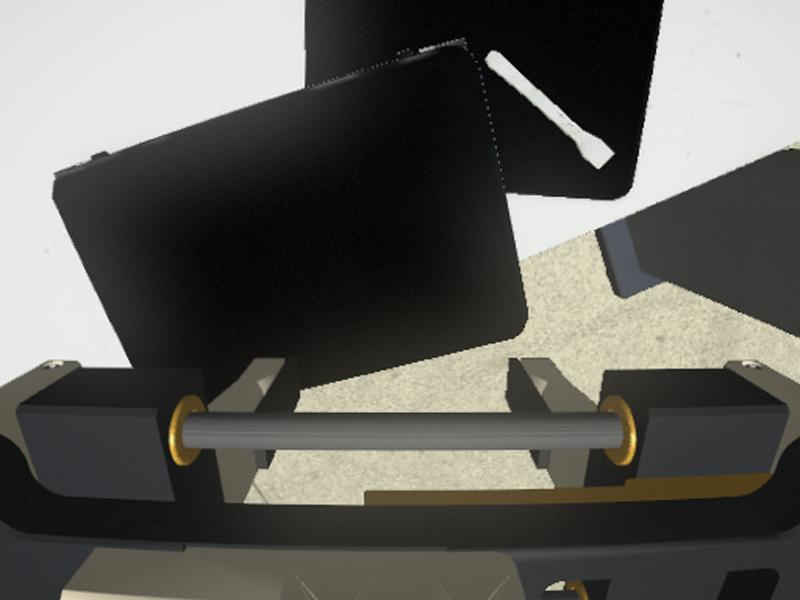

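Rough positions: tub (0.485, 0.143), dish (0.458, -0.135), drive (0.65, -0.15), stick (0.645, -0.26), red driver about (0.63, 0.01) and syringe about (0.65, 0.115). These heights and sizes are plausible. The wrist view shows only the dark laptop and mat at the left. I now move to an overview point for a better view.

```bash
cat >> h.py <<'E'
def plan(tgt,head,n,grip=100):
    o=get_obs(); p=np.array(o['tool_pos']); Rm=R.from_euler('xyz',o['orientation'],degrees=True)
    y=Rm.as_matrix()[:,1]; h0=np.degrees(np.arctan2(y[1],y[0])); d=(head-h0+180)%360-180
    # turn about tool x (down): heading decreases with positive turn
    for i in range(n):
        step=(np.array(tgt)-p)/n; v=Rm.inv().apply(step)*1000
        print(*v.round(1),round(-d/n,2),grip); Rm=Rm*R.from_euler('x',-d/n,degrees=True)
E
python3 -c "
from h import *
plan((.5,-.05,.25),0,15)"
```

```text
-1.6 31.7 34.3 -1.62 100
-1.6 30.8 35.2 -1.62 100
-1.6 29.8 36.0 -1.62 100
-1.6 28.7 36.8 -1.62 100
-1.6 27.7 37.6 -1.62 100
-1.6 26.6 38.4 -1.62 100
-1.6 25.5 39.2 -1.62 100
-1.6 24.4 39.9 -1.62 100
-1.6 23.2 40.5 -1.62 100
-1.6 22.1 41.2 -1.62 100
-1.6 20.9 41.8 -1.62 100
-1.6 19.7 42.4 -1.62 100
-1.6 18.5 42.9 -1.62 100
-1.6 17.3 43.4 -1.62 100
-1.6 16.0 43.9 -1.62 100
```

Call:
arm_command --commands '[-2, 32, 35, -1.6, 100, -2, 31, 35, -1.6, 100, -2, 30, 36, -1.6, 100, -2, 29, 37, -1.6, 100, -2, 28, 38, -1.6, 100]'

```text
clock: 0.78
tool_pos: [0.3535, 0.3869, 0.2334]
orientation: [0.0, 89.7, -105.9]
force: [1.1, 0.6, -0.3]
opening: 0.0878
```

Call:
arm_command --commands '[-2, 27, 39, -1.6, 100, -2, 26, 40, -1.6, 100, -2, 25, 40, -1.6, 100, -2, 24, 41, -1.6, 100, -2, 22, 42, -1.6, 100]'

```text
clock: 1.4
tool_pos: [0.4313, 0.1547, 0.2449]
orientation: [-8.3, 89.7, -105.9]
force: [0.9, 0.7, -0.2]
opening: 0.0875
```

Call:
arm_command --commands '[-2, 21, 42, -1.6, 100, -2, 20, 43, -1.6, 100, -2, 19, 43, -1.6, 100, -2, 17, 44, -1.6, 100, -2, 16, 44, -1.6, 100]'

```text
clock: 2.02
tool_pos: [0.5091, -0.0756, 0.2566]
orientation: [-4.5, 89.8, -93.7]
force: [1.0, 0.6, -0.1]
opening: 0.0875
```

Run:
```python
from h import *
import pickle
s=snap('wrist'); pickle.dump(s,open('w1.pkl','wb')); cv2.imwrite('pics/w1.png',cv2.resize(s['frame'],(800,600),interpolation=cv2.INTER_CUBIC))
```

```text
(no output)
```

View pics/w1.png

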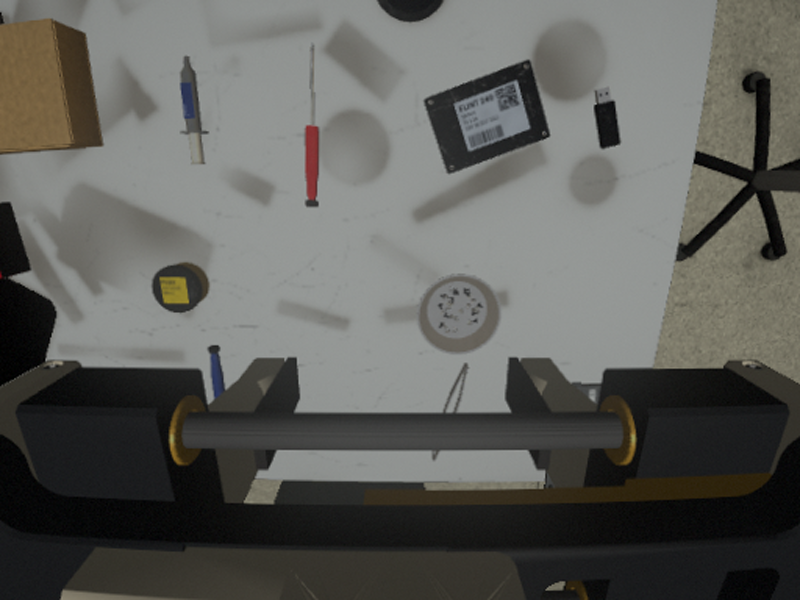

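The wrist overview shows everything at once (pixels in the 800x600 picture). Drive corners are at (426,98), (530,61), (549,136) and (449,173). The stick runs (602,88)–(609,148), the red driver (312,44)–(311,207) and the syringe (186,56)–(197,164). The tub lid centre is at (179,288) and the dish at (459,313).

Run:
```python
from h import *
import pickle
W=pickle.load(open('w1.pkl','rb'));D=pickle.load(open('side0.pkl','rb'));S=pickle.load(open('scene0.pkl','rb'))
f=lambda p:(np.array(p)+.5)/1.5625-.5
def c(ps,z): return np.array([onz(W,f(p),z)[:2] for p in ps])
q=c([(426,98),(530,61),(549,136),(449,173)],.007); print('drive',q.round(4).tolist(),q.mean(0).round(4)); 
for i in range(4): e=q[(i+1)%4]-q[i]; print(np.linalg.norm(e).round(4),np.degrees(np.arctan2(e[1],e[0])).round(1))
for n,ps,z in [('stick',[(602,88),(609,148)],.005),('red end,joint,tip',[(311,207),(312,126),(312,44)],.006),('syr',[(186,56),(197,164)],.007),('flange',[(181,133),(208,131)],.007),('tub L R lid',[(152,288),(203,288),(179,264),(179,312)],.029),('dish',[(419,313),(499,313),(459,274),(459,353)],.018)]:
    q=c(ps,z); e=q[-1]-q[0]; print(n,q.round(4).tolist(),'mean',q.mean(0).round(4),np.degrees(np.arctan2(e[1],e[0])).round(1),np.linalg.norm(e).round(4))
for n,a,b in [('drive',(487,116),(325,267)),('stick',(606,118),(351,234)),('red joint',(312,126),(283,326)),('syr mid',(191,110),(236,377)),('tub',(177,288),(343,407)),('dish',(459,313),(433,288)),]:
    print(n,*[(p.round(4),e.round(4)) for p,e in [tri(W,f(a),D,f(b))]])
```

```text
drive [[0.658, -0.0961], [0.6911, -0.1877], [0.6282, -0.2109], [0.5931, -0.1195]] [ 0.6426 -0.1535]
0.0974 -70.1
0.067 -159.8
0.0979 111.0
0.069 19.8
stick [[0.6717, -0.2567], [0.6197, -0.2703]] mean [ 0.6457 -0.2635] -165.4 0.0538
red end,joint,tip [[0.5602, 0.0116], [0.6333, 0.0076], [0.7018, 0.0051]] mean [0.6318 0.0081] -2.6 0.1418
syr [[0.6934, 0.1187], [0.6, 0.1181]] mean [0.6467 0.1184] -179.7 0.0934
flange [[0.6279, 0.1304], [0.6293, 0.1044]] mean [0.6286 0.1174] -86.9 0.026
tub L R lid [[0.4843, 0.1673], [0.4848, 0.116], [0.5083, 0.1366], [0.4599, 0.1436]] mean [0.4843 0.1409] -135.8 0.034
dish [[0.4582, -0.0941], [0.4591, -0.1747], [0.4987, -0.1322], [0.415, -0.1367]] mean [ 0.4577 -0.1344] -135.4 0.0606
drive (array([ 0.6451, -0.1527,  0.0022]), np.float64(0.0013))
stick (array([ 0.6468, -0.2656,  0.0009]), np.float64(0.0004))
red joint (array([0.6349, 0.0084, 0.0056]), np.float64(0.0035))
syr mid (array([0.6473, 0.1192, 0.0047]), np.float64(0.0017))
tub (array([0.4843, 0.1438, 0.0263]), np.float64(0.0012))
dish (array([ 0.4572, -0.1349,  0.0109]), np.float64(0.0019))
```

Measurements agree: the drive is 98x68 mm with its long axis at -70°, and heights come out at about 0 to 11 mm low. I pick up the drive with the jaws across its 70 mm width.

```bash
python3 -c "
from h import *
plan((.643,-.1535,.06),-70,10)"
```

```text
19.7 13.2 7.5 7.08 100
19.7 14.0 5.8 7.08 100
19.7 14.6 4.0 7.08 100
19.7 15.0 2.2 7.08 100
19.7 15.2 0.3 7.08 100
19.7 15.1 -1.5 7.08 100
19.7 14.8 -3.4 7.08 100
19.7 14.3 -5.2 7.08 100
19.7 13.5 -6.9 7.08 100
19.7 12.6 -8.5 7.08 100
```

Call:
arm_command --commands '[19, 13, 7.5, 7.1, 100, 19, 14, 6, 7.1, 100, 19, 14.5, 4, 7.1, 100, 19, 15, 2, 7.1, 100, 19, 15, 0, 7.1, 100]'

```text
clock: 2.7
tool_pos: [0.5779, -0.12, 0.1599]
orientation: [50.0, 89.7, -76.1]
force: [-0.3, 0.4, -0.3]
opening: 0.0876
```

Call:
arm_command --commands '[19, 15, -1.5, 7.1, 100, 19, 15, -3.5, 7.1, 100, 19, 14.5, -5, 7.1, 100, 19, 13.5, -7, 7.1, 100, 19, 12.5, -8.5, 7.1, 100]'

```text
clock: 3.32
tool_pos: [0.6446, -0.1605, 0.0604]
orientation: [59.1, 89.7, -103.6]
force: [0.4, -0.6, -0.1]
opening: 0.0882
```

Run:
```python
from h import *
import pickle
plan((.643,-.1535,.002),-70,5)
s=snap('wrist'); pickle.dump(s,open('w2.pkl','wb'))
o=get_obs();p=np.array(o['tool_pos']);Rm=R.from_euler('xyz',o['orientation'],degrees=True);y=Rm.as_matrix()[:,1];print(p,np.degrees(np.arctan2(y[1],y[0])))
cv2.imwrite('pics/w2.png',s['frame'][:320])
```

```text
11.7 -1.5 -0.2 -0.55 100
11.7 -1.5 -0.2 -0.55 100
11.7 -1.5 -0.2 -0.55 100
11.7 -1.5 -0.2 -0.55 100
11.7 -1.5 -0.2 -0.55 100
[ 0.64431218 -0.16115181  0.05728406] -73.15152187718819
```

View pics/w2.png

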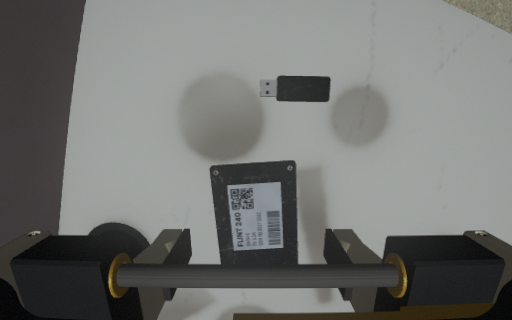

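The close view shows the drive squarely between the fingers, with its far corners at about (211,163) and (295,162). The dark disc at left needs a clearance check.

Run:
```python
from h import *
import pickle
W=pickle.load(open('w2.pkl','rb'));D=pickle.load(open('side0.pkl','rb'))
q=np.array([onz(W,p,.007)[:2] for p in [(211,163),(295,162)]]);e=q[1]-q[0];print(q,np.linalg.norm(e),np.degrees(np.arctan2(e[1],e[0])))
u=np.array([-e[1],e[0]])/np.linalg.norm(e);print(q.mean(0)-.05*u,q.mean(0)+.05*u)
f=lambda p:(np.array(p)+.5)/1.5625-.5
print('disc',[onz(W,p,.0)[:2].round(3) for p in [(87,250),(150,255),(117,223)]], [onz(D,f(p),0)[:2].round(3) for p in [(222,281),(263,281)]])
q=[onz(W,p,.008) for p in [(260,88),(330,88)]];print('stick',q, (q[0]+q[1])/2)
```

```text
[[ 0.69229197 -0.19006594]
 [ 0.62801635 -0.21074742]] 0.06752094866860069 -162.16377252515517
[ 0.6448393  -0.15280988] [ 0.67546902 -0.24800348]
disc [array([ 0.786, -0.074]), array([ 0.727, -0.088]), array([ 0.761, -0.111])] [array([ 0.789, -0.071]), array([ 0.726, -0.09 ])]
stick [array([ 0.67155433, -0.25573471,  0.008     ]), array([ 0.62165536, -0.27156958,  0.008     ])] [ 0.64660484 -0.26365214  0.008     ]
```

Call:
arm_command --commands '[11.5, -1.7, 0, -0.4, 100, 11.5, -1.6, 0, -0.4, 100, 11.5, -1.6, 0, -0.4, 100, 11, -1.6, 0, -0.4, 100, 10, -1.6, 0, -0.4, 100]'

```text
clock: 4.0
tool_pos: [0.6412, -0.1527, -0.0001]
orientation: [38.8, 89.6, -121.9]
force: [-26.2, 1.6, 82.8]
opening: 0.0876
```

```bash
python3 -c "
from h import *
plan((.644,-.153,.002),-71,2)"
```

```text
-1.0 0.6 -1.3 0.17 100
-1.0 0.6 -1.3 0.17 100
```

The fingers pressed on the bench at 83 N, so I lift 3 mm before closing.

Call:
arm_command --commands '[-3, 0.5, -2, 0.3, 100, 0, 0, -1, 0, 100]'

```text
clock: 4.25
tool_pos: [0.6444, -0.1519, 0.0031]
orientation: [46.3, 89.6, -114.6]
force: [0.5, -0.1, 1.5]
opening: 0.0877
```

Call:
arm_command --commands '[0.5, 0, 0, 0, 0, 0, 0, 0, 0, 0, 0, 0, 0, 0, 0, 0, 0, 0, 0, 0]'

```text
clock: 4.75
tool_pos: [0.6441, -0.1518, 0.002]
orientation: [41.6, 89.6, -119.3]
force: [-0.4, -0.1, 0.9]
opening: 0.0691
```

Call:
arm_command --commands '[-8, 0, 0, 0, 0, -15, 0, 0, 0, 0, -20, 0, 0, 0, 0, -20, 0, 0, 0, 0]'

```text
clock: 5.25
tool_pos: [0.6435, -0.1515, 0.0675]
orientation: [26.2, 89.5, -134.7]
force: [0.2, -0.5, -1.1]
opening: 0.0686
```

Run:
```python
from h import *
import pickle
plan((.471,.0035,.065),0,10,0)
s=snap('wrist'); pickle.dump(s,open('w3.pkl','wb'))
o=get_obs();print(o['tool_pos'],o['opening'],o['force'],o['orientation'])
cv2.imwrite('pics/w3.png',s['frame'][100:320,100:420])
```

```text
0.3 -20.3 11.2 -7.09 0
0.3 -21.5 8.6 -7.09 0
0.3 -22.4 5.9 -7.09 0
0.3 -23.0 3.1 -7.09 0
0.3 -23.2 0.2 -7.09 0
0.3 -23.0 -2.6 -7.09 0
0.3 -22.5 -5.5 -7.09 0
0.3 -21.7 -8.2 -7.09 0
0.3 -20.5 -10.8 -7.09 0
0.3 -19.0 -13.3 -7.09 0
[ 0.64525289 -0.15173893  0.07082663] 0.06944261414925221 [0.80084063 0.35972698 2.54117521] [  59.92590783   89.64139229 -100.91794286]
```

View pics/w3.png

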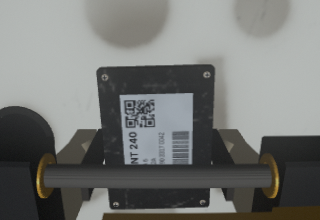

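The drive is held flat and square, with the opening at 69 mm. I carry it to the midpoint.

Call:
arm_command --commands '[0, -20, 11, -7.1, 0, 0, -21.5, 8.5, -7.1, 0, 0, -22.5, 6, -7.1, 0, 0, -23, 3, -7.1, 0, 0, -23, 0, -7.1, 0]'

```text
clock: 5.92
tool_pos: [0.5599, -0.0738, 0.0761]
orientation: [87.7, 89.5, -36.6]
force: [0.3, 0.3, -0.2]
opening: 0.069
```

Call:
arm_command --commands '[0, -23, -2.5, -7.1, 0, 0, -22.5, -5.5, -7.1, 0, 0, -21.5, -8, -7.1, 0, 0, -20.5, -11, -7.1, 0, 0, -19, -13, -7.1, 0]'

```text
clock: 6.55
tool_pos: [0.4708, 0.0036, 0.0797]
orientation: [74.4, 89.1, -13.2]
force: [0.1, 0.5, -0.6]
opening: 0.0695
```

```bash
cat >> h.py <<'E'
def where():
    o=get_obs();Rm=R.from_euler('xyz',o['orientation'],degrees=True).as_matrix()
    print(np.round(o['tool_pos'],4),'head',np.degrees(np.arctan2(Rm[1,1],Rm[0,1])).round(2),'open',round(float(o['opening']),4),'F',np.round(o['force'],1),'tilt',Rm[:2,0].round(3))
E
python3 -c "
from h import *
where();plan((.471,.0035,.03),0,3,0)"
```

```text
[0.4708 0.0036 0.0797] head 2.38 open 0.0695 F [ 0.1  0.5 -0.6] tilt [ 0.015 -0.003]
16.6 -0.2 -0.0 0.79 0
16.6 -0.2 -0.0 0.79 0
16.6 -0.2 -0.0 0.79 0
```

Call:
arm_command --commands '[18, 0, 0, 0.8, 0, 18, 0, 0, 0.8, 0, 18, 0, 0, 0.8, 0, 14, -0.3, 0, 0, 0, 4, 0, 0, 0, 0]'

```text
clock: 7.18
tool_pos: [0.4741, 0.0059, 0.0115]
orientation: [91.4, 88.6, 1.6]
force: [0.7, 0.1, -0.1]
opening: 0.0693
```

```bash
python3 -c "
from h import *
where();plan((.471,.0035,.002),0,1,0)"
```

```text
[0.4741 0.0059 0.0115] head 0.21 open 0.0693 F [ 0.7  0.1 -0.1] tilt [0.025 0.001]
9.4 -3.3 2.4 0.21 0
```

Call:
arm_command --commands '[6, -2, 1, 0, 0, 2, -1, 1, 0, 0, 0, 0, 0, 0, 0]'

```text
clock: 7.55
tool_pos: [0.472, 0.0041, 0.0044]
orientation: [92.9, 88.5, 3.1]
force: [0.1, 0.4, 0.1]
opening: 0.0694
```

Call:
arm_command --commands '[1.5, 0, 0, 0, 0, 1, 0, 0, 0, 0, 0, 0, 0, 0, 0]'

```text
clock: 7.92
tool_pos: [0.4724, 0.0042, 0.0024]
orientation: [93.3, 88.4, 3.6]
force: [-0.8, -0.3, 1.7]
opening: 0.0692
```

Call:
arm_command --commands '[0, 0, 0, 0, 100, 0, 0, 0, 0, 100, 0, 0, 0, 0, 100, -25, 0, 0, 0, 100, -40, 0, 0, 0, 100]'

```text
clock: 8.55
tool_pos: [0.4687, 0.0033, 0.0661]
orientation: [87.7, 88.8, -2.1]
force: [1.4, 0.3, -0.1]
opening: 0.0879
```

Run:
```python
from h import *
import pickle
where();plan((.6465,-.2635,.06),17.6,10,60)
s=snap('wrist'); pickle.dump(s,open('w4.pkl','wb'))
cv2.imwrite('pics/w4.png',s['frame'])
```

```text
[0.4687 0.0033 0.0661] head 0.22 open 0.0879 F [ 1.4  0.3 -0.1] tilt [ 0.022 -0.001]
1.0 17.7 26.7 -1.74 60
1.0 16.8 27.3 -1.74 60
1.0 16.0 27.8 -1.74 60
1.0 15.2 28.2 -1.74 60
1.0 14.3 28.7 -1.74 60
1.0 13.4 29.1 -1.74 60
1.0 12.5 29.5 -1.74 60
1.0 11.6 29.9 -1.74 60
1.0 10.7 30.2 -1.74 60
1.0 9.8 30.5 -1.74 60
```

View pics/w4.png

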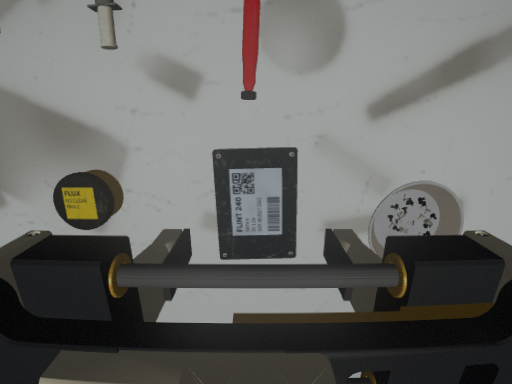

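The drive lies flat and straight, with corners at (214,150), (297,148), (296,259) and (220,260). It is roughly midway between tub and dish. Next, the stick.

Call:
arm_command --commands '[0, 18, 27, -1.7, 60, 0, 17, 27, -1.7, 60, 0, 16, 28, -1.7, 60, 0, 15, 28.5, -1.7, 60, 0, 14.5, 29, -1.7, 60]'

```text
clock: 9.22
tool_pos: [0.5651, -0.1314, 0.0764]
orientation: [86.6, 88.0, 6.0]
force: [0.6, 0.7, 0.0]
opening: 0.0531
```

Call:
arm_command --commands '[0, 13.5, 29, -1.7, 60, 0, 12.5, 29.5, -1.7, 60, 0, 11.5, 30, -1.7, 60, 0, 10.5, 30, -1.7, 60, 0, 10, 30.5, -1.7, 60]'

```text
clock: 9.85
tool_pos: [0.6574, -0.2688, 0.0774]
orientation: [78.4, 88.0, 6.5]
force: [0.7, -0.7, 0.7]
opening: 0.0527
```

Run:
```python
from h import *
import pickle
W=pickle.load(open('w4.pkl','rb'))
q=np.array([onz(W,p,.007)[:2] for p in [(214,150),(297,148),(296,259),(220,260)]]);print('drive',q.round(4).tolist(),q.mean(0)); e=q[0]-q[3];g=q[1]-q[2];print(np.degrees(np.arctan2(e[1]+g[1],e[0]+g[0])))
s=snap('wrist'); pickle.dump(s,open('w5.pkl','wb'))
where();plan((.6465,-.2635,.02),17.6,3,50)
cv2.imwrite('pics/w5.png',s['frame'][100:320,100:420])
```

```text
drive [[0.5214, 0.0387], [0.5232, -0.0291], [0.4218, -0.0327], [0.4206, 0.0375]] [0.47174157 0.00360567]
1.3906955782065458
[ 0.6592 -0.2719  0.0771] head 18.14 open 0.0527 F [ 5.7 -2.8  2.9] tilt [0.036 0.003]
18.9 -3.8 -4.1 0.18 50
18.9 -3.8 -4.1 0.18 50
18.9 -3.8 -4.1 0.18 50
```

View pics/w5.png

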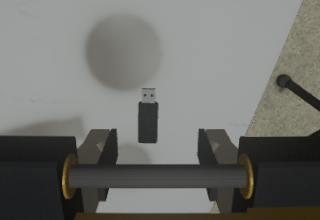

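The stick lies along the tool, at crop (148,88)–(147,143), slightly left of the finger centre. The drive measures (0.4717, 0.0036) with 1.4° of turn, which is on target. I refine the stick position.

Run:
```python
from h import *
import pickle
W=pickle.load(open('w5.pkl','rb'))
q=np.array([onz(W,p,.007)[:2] for p in [(248,188),(247,243)]]);print(q,q.mean(0),np.linalg.norm(q[0]-q[1]),np.degrees(np.arctan2(*(q[0]-q[1])[::-1])))
where()
```

```text
[[ 0.67262749 -0.25565494]
 [ 0.62115419 -0.27088364]] [ 0.64689084 -0.26326929] 0.05367880497979393 16.481179601348067
[ 0.6592 -0.2719  0.0771] head 18.14 open 0.0527 F [ 5.7 -2.8  2.9] tilt [0.036 0.003]
```

Call:
arm_command --commands '[19, -5, -4, 0.2, 50, 19, -4, -4, 0.2, 50, 14, -4, -3, 0, 50, 5, -1, -1, 0, 50, 0, 0, 0, 0, 50]'

```text
clock: 10.52
tool_pos: [0.6441, -0.2658, 0.0164]
orientation: [76.0, 88.0, 3.6]
force: [1.6, 0.3, 0.5]
opening: 0.044
```

```bash
python3 -c "
from h import *
where();plan((.645,-.264,.004),17,3,50)"
```

```text
[ 0.6441 -0.2658  0.0164] head 17.61 open 0.044 F [1.6 0.3 0.5] tilt [0.035 0.002]
4.2 0.3 -0.5 0.2 50
4.2 0.3 -0.5 0.2 50
4.2 0.3 -0.5 0.2 50
```

Call:
arm_command --commands '[7, 0, -1, 0, 45, 4, 0, -1, 0, 45, 1, 0, 0, 0, 40, 0, 0, 0, 0, 40]'

```text
clock: 11.02
tool_pos: [0.6454, -0.2638, 0.0053]
orientation: [74.9, 87.8, 2.5]
force: [-0.1, 0.1, 0.9]
opening: 0.0352
```

Call:
arm_command --commands '[2, 0, 0, 0, 30, 0, 0, 0, 0, 0, 0, 0, 0, 0, 0, 0, 0, 0, 0, 0, 0, 0, 0, 0, 0]'

```text
clock: 11.65
tool_pos: [0.6457, -0.2639, 0.0036]
orientation: [74.6, 87.8, 2.2]
force: [1.0, 0.8, -0.3]
opening: 0.0174
```

Call:
arm_command --commands '[-8, 0, 0, 0, 0, -15, 0, 0, 0, 0, -25, 0, 0, 0, 0, -25, 0, 0, 0, 0]'

```text
clock: 12.15
tool_pos: [0.6418, -0.2639, 0.0792]
orientation: [75.2, 87.9, 2.9]
force: [0.3, -0.6, -0.4]
opening: 0.0172
```

Run:
```python
from h import *
import pickle
where();plan((.4715,.0036,.07),0,10,0)
s=snap('wrist'); pickle.dump(s,open('w6.pkl','wb'))
cv2.imwrite('pics/w6.png',s['frame'][100:320,100:420])
```

```text
[ 0.6418 -0.2639  0.0792] head 17.64 open 0.0172 F [ 0.3 -0.6 -0.4] tilt [0.036 0.002]
0.4 -8.1 -30.7 1.76 0
0.4 -9.1 -30.4 1.76 0
0.4 -10.0 -30.1 1.76 0
0.4 -10.9 -29.8 1.76 0
0.4 -11.9 -29.4 1.76 0
0.4 -12.8 -29.1 1.76 0
0.4 -13.6 -28.6 1.76 0
0.4 -14.5 -28.2 1.76 0
0.4 -15.4 -27.7 1.76 0
0.4 -16.2 -27.3 1.76 0
```

View pics/w6.png

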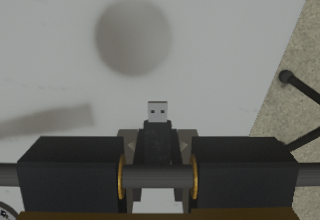

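The stick is gripped squarely at 17.2 mm, with its plug pointing away. I carry it to the drive.

Call:
arm_command --commands '[0, -8, -31, 1.8, 0, 0, -9, -30.5, 1.8, 0, 0, -10, -30, 1.8, 0, 0, -11, -30, 1.8, 0, 0, -12, -29.5, 1.8, 0]'

```text
clock: 12.82
tool_pos: [0.56, -0.1285, 0.087]
orientation: [80.7, 87.0, -1.1]
force: [0.2, -0.4, -0.5]
opening: 0.0175
```

Call:
arm_command --commands '[0, -13, -29, 1.8, 0, 0, -13.5, -28.5, 1.8, 0, 0, -14.5, -28, 1.8, 0, 0, -15.5, -27.5, 1.8, 0, 0, -16, -27, 1.8, 0]'

```text
clock: 13.45
tool_pos: [0.4762, 0.0099, 0.0882]
orientation: [92.1, 86.5, 1.1]
force: [1.0, 0.4, 0.4]
opening: 0.0173
```

```bash
python3 -c "
from h import *
where();plan((.4705,.0036,.018),1,4,0)"
```

```text
[0.4762 0.0099 0.0882] head -1.03 open 0.0173 F [1.  0.4 0.4] tilt [0.061 0.001]
17.4 -2.5 1.6 -0.51 0
17.4 -2.5 1.6 -0.51 0
17.4 -2.5 1.6 -0.51 0
17.4 -2.5 1.6 -0.51 0
```

Call:
arm_command --commands '[18, -3, 1.6, -0.5, 0, 18, -3, 1.6, -0.5, 0, 18, -3, 1.6, -0.5, 0, 14, -2.5, 1.5, -0.5, 0, 0, 0, 0, 0, 0]'

```text
clock: 14.08
tool_pos: [0.4713, 0.0072, 0.0242]
orientation: [93.4, 85.9, 4.7]
force: [-0.0, 0.8, 0.9]
opening: 0.0174
```

```bash
python3 -c "
from h import *
where();plan((.4705,.0036,.011),1,2,0)"
```

```text
[0.4713 0.0072 0.0242] head 1.28 open 0.0174 F [-0.   0.8  0.9] tilt [0.072 0.006]
6.5 -0.9 1.8 0.14 0
6.5 -0.9 1.8 0.14 0
```

Call:
arm_command --commands '[6, -1, 2, 0, 0, 3, -1, 1, 0, 0, 2, 0, 0, 0, 0, 0, 0, 0, 0, 0]'

```text
clock: 14.58
tool_pos: [0.4718, 0.0047, 0.0146]
orientation: [94.3, 85.6, 5.6]
force: [0.1, 0.6, -0.1]
opening: 0.0175
```

Call:
arm_command --commands '[2, -1, 1, 0, 0, 1, 0, 0, 0, 0, 0, 0, 0, 0, 0]'

```text
clock: 14.95
tool_pos: [0.4712, 0.0037, 0.0116]
orientation: [94.4, 85.6, 5.7]
force: [-0.5, 0.2, 0.1]
opening: 0.0171
```

Call:
arm_command --commands '[0, 0, 0, 0, 40, 0, 0, 0, 0, 40, 0, 0, 0, 0, 40, -25, 2, 0, 0, 40, -35, 3, 0, 0, 40]'

```text
clock: 15.58
tool_pos: [0.4697, 0.0026, 0.0707]
orientation: [92.8, 86.0, 4.1]
force: [0.8, 0.4, -0.9]
opening: 0.035
```

Run:
```python
from h import *
import pickle
where();plan((.597,.0097,.07),-2.6,5,50)
s=snap('wrist'); pickle.dump(s,open('w7.pkl','wb'))
cv2.imwrite('pics/w7.png',cv2.resize(s['frame'][0:300],(768,450)))
```

```text
[0.4697 0.0026 0.0707] head 1.27 open 0.035 F [ 0.8  0.4 -0.9] tilt [0.07  0.005]
1.9 25.4 -0.9 0.77 50
1.9 25.4 -1.2 0.77 50
1.9 25.4 -1.5 0.77 50
1.9 25.4 -1.9 0.77 50
1.9 25.3 -2.2 0.77 50
```

View pics/w7.png

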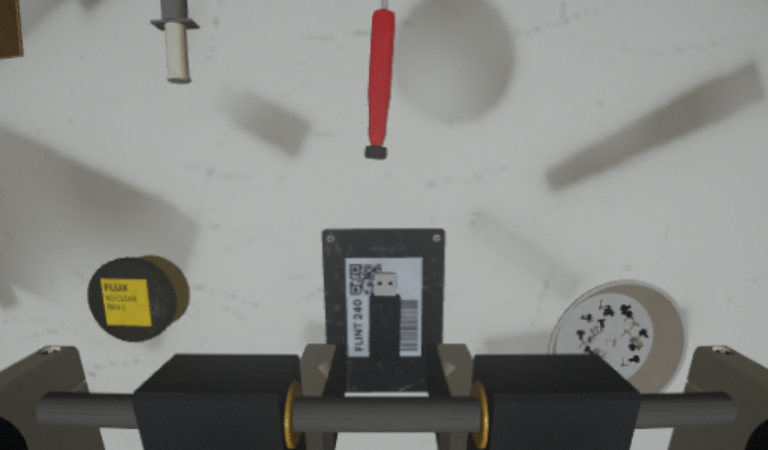

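The stick sits on the middle of the drive. The red handle's end is at (375,157) and its front at (382,10) in this 1.5x picture. I move to the driver handle.

Call:
arm_command --commands '[2, 25.5, -1, 0.8, 50, 2, 25.5, -1, 0.8, 50, 2, 25.5, -1.5, 0.8, 50, 2, 25.5, -2, 0.8, 50, 2, 25.5, -2, 0.8, 50]'

```text
clock: 16.25
tool_pos: [0.6037, 0.0109, 0.0777]
orientation: [99.4, 85.3, 6.6]
force: [-0.6, -0.3, -0.3]
opening: 0.0441
```

Run:
```python
from h import *
import pickle
W=pickle.load(open('w7.pkl','rb'))
f=lambda p:(np.array(p)+.5)/1.5-.5
q=np.array([onz(W,f(p),.007)[:2] for p in [(375,158),(382,10)]]);print(q,np.linalg.norm(q[0]-q[1]),np.degrees(np.arctan2(*(q[1]-q[0])[::-1])))
q=np.array([onz(W,f(p),.007)[:2] for p in [(322,230),(445,229)]]);print('drive far edge',q, 'plug end',onz(W,f((385,273)),.013))
where();plan((.597,.0097,.02),-2.6,3,50)
```

```text
[[0.56101313 0.01079965]
 [0.63522255 0.0084728 ]] 0.07424589258710991 -1.7959345339167216
drive far edge [[ 0.52140298  0.0401203 ]
 [ 0.52347411 -0.02928003]] plug end [0.49860247 0.00400168 0.013     ]
[0.6037 0.0109 0.0777] head -2.78 open 0.0441 F [-0.6 -0.3 -0.3] tilt [0.081 0.009]
19.0 -3.8 0.8 -0.06 50
19.0 -3.8 0.8 -0.06 50
19.0 -3.8 0.8 -0.06 50
```

Call:
arm_command --commands '[19, -4, 1, 0, 50, 19, -4, 1, 0, 50, 19, -4, 1, 0, 50, 8, -2, 0, 0, 50, 0, 0, 0, 0, 50]'

```text
clock: 16.88
tool_pos: [0.5972, 0.0093, 0.0092]
orientation: [99.3, 85.2, 6.5]
force: [0.7, -0.4, 1.1]
opening: 0.0439
```

```bash
python3 -c "
from h import *
where();plan((.597,.0097,.005),-2.3,2,50)"
```

```text
[0.5972 0.0093 0.0092] head -2.82 open 0.0439 F [ 0.7 -0.4  1.1] tilt [0.082 0.009]
2.1 -0.3 -0.2 -0.26 50
2.1 -0.3 -0.2 -0.26 50
```

Call:
arm_command --commands '[4.5, 0, 0, 0, 50, 0, 0, 0, 0, 0, 0, 0, 0, 0, 0, 0, 0, 0, 0, 0, 0, 0, 0, 0, 0]'

```text
clock: 17.5
tool_pos: [0.5994, 0.01, 0.0067]
orientation: [99.8, 85.0, 7.0]
force: [0.5, -0.4, -0.6]
opening: 0.0115
```

Call:
arm_command --commands '[-8, 0, 0, 0, 0, -15, 0, 0, 0, 0, -25, 2, 0, 0, 0, -25, 2, 0, 0, 0]'

```text
clock: 18.0
tool_pos: [0.5957, 0.0086, 0.0826]
orientation: [99.3, 85.2, 6.5]
force: [1.4, 0.9, -0.5]
opening: 0.0114
```

Run:
```python
from h import *
import pickle
where();plan((.4305,-.2125,.08),0,10,0)
s=snap('wrist'); pickle.dump(s,open('w8.pkl','wb'))
cv2.imwrite('pics/w8.png',s['frame'][0:320])
```

```text
[0.5957 0.0086 0.0826] head -2.79 open 0.0114 F [ 1.4  0.9 -0.5] tilt [0.083 0.01 ]
-1.3 -15.4 22.9 -0.28 0
-1.3 -15.5 22.8 -0.28 0
-1.3 -15.6 22.7 -0.28 0
-1.3 -15.7 22.6 -0.28 0
-1.3 -15.8 22.6 -0.28 0
-1.3 -15.9 22.5 -0.28 0
-1.3 -16.1 22.4 -0.28 0
-1.3 -16.2 22.3 -0.28 0
-1.3 -16.3 22.3 -0.28 0
-1.3 -16.4 22.2 -0.28 0
```

View pics/w8.png

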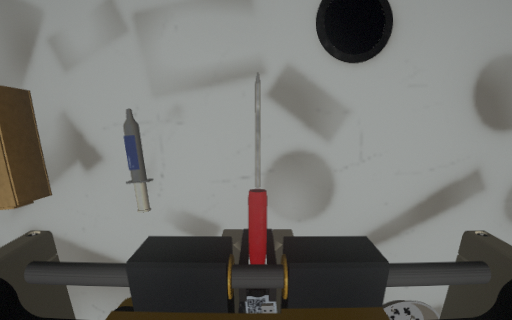

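The driver is held straight with the handle at mid-grip. The syringe is visible from (128,110) to (144,211). I carry the driver to the outer side of the dish.

Call:
arm_command --commands '[-1, -15.5, 23, -0.3, 0, -1, -15.5, 23, -0.3, 0, -1, -15.5, 22.5, -0.3, 0, -1, -15.5, 22.5, -0.3, 0, -1, -16, 22.5, -0.3, 0]'

```text
clock: 18.68
tool_pos: [0.512, -0.1052, 0.0868]
orientation: [98.5, 84.6, 7.5]
force: [0.1, -0.6, -1.2]
opening: 0.0112
```

Call:
arm_command --commands '[-1, -16, 22.5, -0.3, 0, -1, -16, 22.5, -0.3, 0, -1, -16, 22.5, -0.3, 0, -1, -16.5, 22, -0.3, 0, -1, -16.5, 22, -0.3, 0]'

```text
clock: 19.3
tool_pos: [0.4224, -0.2213, 0.0847]
orientation: [97.1, 84.5, 7.6]
force: [0.8, -0.4, -0.1]
opening: 0.0111
```

Run:
```python
from h import *
import pickle
W=pickle.load(open('w8.pkl','rb'));W1=pickle.load(open('w1.pkl','rb'))
q=np.array([onz(W,p,.0065)[:2] for p in [(128.5,110),(144,211)]]);print('syr',q,q.mean(0),np.linalg.norm(q[0]-q[1]),np.degrees(np.arctan2(*(q[0]-q[1])[::-1])))
print(tri(W,(144,211),W1,(125.8,104.6)))
where();plan((.431,-.2125,.025),-.5,4,0)
```

```text
syr [[0.69206657 0.11907713]
 [0.59914505 0.11749409]] [0.64560581 0.11828561] 0.0929350029969939 0.9760142008660362
(array([0.60014194, 0.11613478, 0.01042168]), np.float64(0.0009025703176514238))
[ 0.4224 -0.2213  0.0847] head 0.43 open 0.0111 F [ 0.8 -0.4 -0.1] tilt [0.094 0.013]
15.1 0.8 -2.0 0.23 0
15.1 0.7 -2.0 0.23 0
15.1 0.7 -2.0 0.23 0
15.1 0.7 -2.0 0.23 0
```

Run:
```python
from h import *
import pickle
D=pickle.load(open('side0.pkl','rb'))
f=lambda p:(np.array(p)+.5)/1.5625-.5
for p in [(503,260),(508,238),(598,272),(598,245)]: print(p,onz(D,f(p),0)[:2].round(3),onz(D,f(p),.02)[:2].round(3))
print((proj(D,[[.394,-.2125,0],[.535,-.2125,0]])+.5)*1.5625-.5)
```

```text
(503, 260) [ 0.374 -0.258] [ 0.37  -0.227]
(508, 238) [ 0.379 -0.331] [ 0.375 -0.297]
(598, 272) [ 0.224 -0.266] [ 0.225 -0.234]
(598, 245) [ 0.229 -0.351] [ 0.23  -0.316]
[[485.27335181 272.90245621]
 [401.28364714 259.40615197]]
```

Call:
arm_command --commands '[15, 1, -2, 0.2, 0, 15, 1, -2, 0.2, 0, 15, 1, -2, 0.2, 0, 12, 1, -2, 0, 0, 0, 0, 0, 0, 0]'

```text
clock: 19.92
tool_pos: [0.4269, -0.2154, 0.0291]
orientation: [97.7, 84.4, 7.2]
force: [-0.6, 0.2, -0.0]
opening: 0.0111
```

Run:
```python
from h import *
where();plan((.431,-.2125,.0065),-.5,3,0)
```

```text
[ 0.4269 -0.2154  0.0291] head -0.47 open 0.0111 F [-0.6  0.2 -0. ] tilt [0.096 0.012]
7.6 0.6 -0.9 0.01 0
7.6 0.6 -0.9 0.01 0
7.6 0.6 -0.9 0.01 0
```

Call:
arm_command --commands '[10, 2, -1, 0, 0, 7, 1, -1, 0, 0, 3, 0, -1, 0, 0, 0, 0, 0, 0, 0]'

```text
clock: 20.42
tool_pos: [0.4327, -0.2121, 0.0091]
orientation: [97.4, 84.4, 7.0]
force: [-0.2, 0.6, -0.4]
opening: 0.0112
```

Call:
arm_command --commands '[2, -1, 0, 0, 0, 1, 0, 0, 0, 0, 0, 0, 0, 0, 0, 0, 0, 0, 0, 0]'

```text
clock: 20.92
tool_pos: [0.4319, -0.212, 0.0069]
orientation: [97.3, 84.3, 6.9]
force: [-0.1, 0.0, -0.1]
opening: 0.0112
```

Call:
arm_command --commands '[0.5, 0, 0, 0, 0, 0, 0, 0, 0, 26, 0, 0, 0, 0, 26, -10, 1, 0, 0, 26, -20, 2, 0, 0, 26]'

```text
clock: 21.55
tool_pos: [0.4311, -0.2124, 0.0365]
orientation: [97.6, 84.5, 7.2]
force: [-0.5, -0.6, 0.1]
opening: 0.0227
```

Call:
arm_command --commands '[-35, 3, 0, 0, 40, -20, 2, 0, 0, 50]'

```text
clock: 21.8
tool_pos: [0.4307, -0.2132, 0.0944]
orientation: [97.5, 84.5, 7.1]
force: [-0.8, 0.4, 0.1]
opening: 0.0379
```

Run:
```python
from h import *
import pickle
where();plan((.645,.1183,.08),1,12,50)
s=snap('wrist'); pickle.dump(s,open('w9.pkl','wb'))
cv2.imwrite('pics/w9.png',s['frame'][0:320])
```

```text
[ 0.4307 -0.2132  0.0944] head -0.4 open 0.0379 F [-0.8  0.4  0.1] tilt [0.095 0.012]
3.2 17.5 -27.7 -0.12 50
3.2 17.5 -27.7 -0.12 50
3.2 17.6 -27.6 -0.12 50
3.2 17.6 -27.6 -0.12 50
3.2 17.7 -27.6 -0.12 50
3.2 17.8 -27.5 -0.12 50
3.2 17.8 -27.5 -0.12 50
3.2 17.9 -27.5 -0.12 50
3.2 17.9 -27.4 -0.12 50
3.2 18.0 -27.4 -0.12 50
3.2 18.0 -27.4 -0.12 50
3.2 18.1 -27.3 -0.12 50
```

View pics/w9.png

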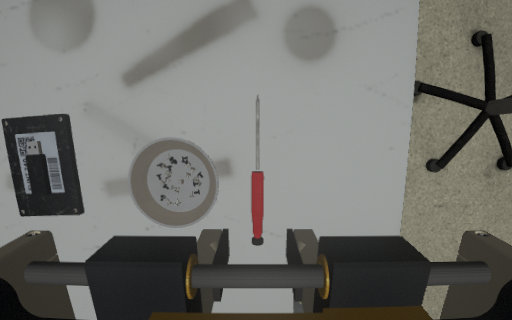

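The driver lies straight, with its tip at (257,95) and end at (258,243). The dish rim spans columns 131 to 218. Next, the syringe.

Call:
arm_command --commands '[3, 17, -27.5, -0.1, 50, 3, 17, -27.5, -0.1, 50, 3, 17, -27.5, -0.1, 50, 3, 17, -27.5, -0.1, 50, 3, 17, -27.5, -0.1, 50]'

```text
clock: 22.48
tool_pos: [0.521, -0.0739, 0.0963]
orientation: [96.0, 84.0, 6.0]
force: [0.4, 0.1, 0.1]
opening: 0.0435
```

Call:
arm_command --commands '[3, 18, -27.5, 0, 50, 3, 18, -27.5, 0, 50, 3, 18, -27.5, 0, 50, 3, 18, -27, 0, 50, 3, 18, -27, 0, 50]'

```text
clock: 23.1
tool_pos: [0.6147, 0.0676, 0.095]
orientation: [96.0, 83.9, 6.0]
force: [1.2, 0.1, -0.0]
opening: 0.044
```

Run:
```python
from h import *
import pickle
W=pickle.load(open('w9.pkl','rb'))
q=np.array([onz(W,p,.005)[:2] for p in [(257,95),(258,243)]]);print('red',q,np.linalg.norm(q[0]-q[1]),np.degrees(np.arctan2(*(q[0]-q[1])[::-1])),'origin',q[1]+[.064,0])
print('dish',[onz(W,p,.018)[:2].round(4) for p in [(131,181),(218,181),(175,138),(175,225)]])
where();plan((.645,.1183,.04),0.5,4,45)
```

```text
red [[ 0.53604845 -0.21261125]
 [ 0.393118   -0.21266585]] 0.1429304621294167 0.021887235136215676 origin [ 0.457118   -0.21266585]
dish [array([ 0.4595, -0.0945]), array([ 0.4589, -0.1764]), array([ 0.4982, -0.139 ]), array([ 0.4166, -0.1334])]
[0.6147 0.0676 0.095 ] head -0.05 open 0.044 F [ 1.2  0.1 -0. ] tilt [0.106 0.011]
14.6 6.1 -12.5 -0.14 45
14.6 6.1 -12.5 -0.14 45
14.6 6.1 -12.5 -0.14 45
14.6 6.1 -12.5 -0.14 45
```

The red driver measures (0.457, -0.2127) against the dish at (0.458, -0.1355), which is right. I continue to the syringe.

Call:
arm_command --commands '[12, 6, -12.5, 0, 45, 12, 6, -12.5, 0, 45, 12, 6, -12.5, 0, 40, 12, 6, -12.5, 0, 40, 0, 0, 0, 0, 40]'

```text
clock: 23.72
tool_pos: [0.6445, 0.1209, 0.0468]
orientation: [95.6, 84.0, 5.6]
force: [-1.7, 0.5, -0.2]
opening: 0.0351
```

Run:
```python
from h import *
import pickle
where();plan((.646,.1183,.02),0.5,2,40)
s=snap('wrist'); pickle.dump(s,open('w10.pkl','wb'))
cv2.imwrite('pics/w10.png',cv2.resize(s['frame'][80:280,120:400],(784,560)))
```

```text
[0.6445 0.1209 0.0468] head -0.03 open 0.0351 F [-1.7  0.5 -0.2] tilt [0.105 0.01 ]
13.4 -0.6 1.4 -0.26 40
13.4 -0.7 1.4 -0.26 40
```

View pics/w10.png

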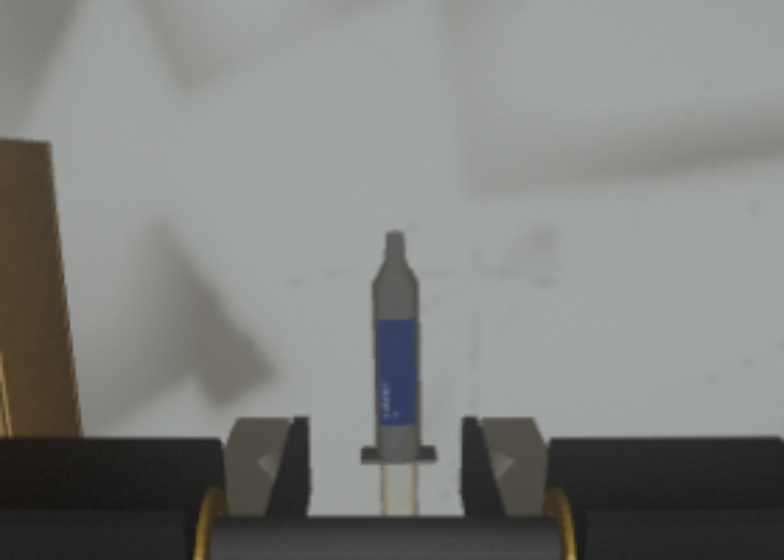

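The syringe is centred between the fingers with its flange behind the pads. Before descending I check the cardboard box's height.

Run:
```python
from h import *
import pickle
W=pickle.load(open('w1.pkl','rb'));D=pickle.load(open('side0.pkl','rb'));S=pickle.load(open('scene0.pkl','rb'))
f=lambda p:(np.array(p)+.5)/1.5625-.5
print('bottom edge W1',[onz(W,f(p),0)[:2].round(3) for p in [(85,28),(102,147)]])
print('top far-right',tri(W,f((53,21)),D,f((135,398))),tri(W,f((53,21)),S,f((181,292))))
print('top near-right',tri(W,f((77,147)),D,f((211,432))),tri(W,f((77,147)),S,f((198,313))))
```

```text
bottom edge W1 [array([0.723, 0.216]), array([0.617, 0.215])]
top far-right (array([0.71629817, 0.21599515, 0.039952  ]), np.float64(0.002005891195333635)) (array([0.71261766, 0.20933684, 0.03998445]), np.float64(0.013398366037377926))
top near-right (array([0.61454236, 0.22173143, 0.0236294 ]), np.float64(0.004194698598242538)) (array([0.61602021, 0.21360238, 0.03761898]), np.float64(0.002074767811697356))
```

Call:
arm_command --commands '[14, 0, 1, -0.2, 40, 14, 0, 1, -0.2, 40, 9, 0, 0.5, 0, 40, 3, 0, 0, 0, 40, 0, 0, 0, 0, 40]'

```text
clock: 24.4
tool_pos: [0.6484, 0.117, 0.0048]
orientation: [95.2, 84.0, 5.6]
force: [-0.6, 0.2, 0.1]
opening: 0.0349
```

Run:
```python
from h import *
where();plan((.648,.1183,.005),0.5,1,40)
```

```text
[0.6484 0.117  0.0048] head 0.31 open 0.0349 F [-0.6  0.2  0.1] tilt [0.105 0.01 ]
-0.3 -0.4 -1.3 -0.19 40
```

Call:
arm_command --commands '[0, 0, -1, 0, 0, 0, 0, 0, 0, 0, 0, 0, 0, 0, 0, 0, 0, 0, 0, 0]'

```text
clock: 24.9
tool_pos: [0.6491, 0.1185, 0.0061]
orientation: [95.6, 83.8, 6.0]
force: [0.0, -0.1, -0.2]
opening: 0.0112
```

Call:
arm_command --commands '[-8, 1, 0, 0, 0, -15, 1, 0, 0, 0, -25, 2, 0, 0, 0, -25, 2, 0, 0, 0]'

```text
clock: 25.4
tool_pos: [0.6464, 0.1173, 0.0821]
orientation: [95.1, 84.0, 5.4]
force: [-0.0, 0.6, -1.1]
opening: 0.0115
```

Run:
```python
from h import *
where();plan((.553,.142,.075),-89.5,10,0)
```

```text
[0.6464 0.1173 0.0821] head 0.33 open 0.0115 F [-0.   0.6 -1.1] tilt [0.104 0.01 ]
-0.2 -9.3 -2.5 8.98 0
-0.2 -9.6 -1.0 8.98 0
-0.2 -9.7 0.5 8.98 0
-0.2 -9.5 2.0 8.98 0
-0.2 -9.1 3.4 8.98 0
-0.2 -8.4 4.8 8.98 0
-0.2 -7.5 6.1 8.98 0
-0.2 -6.5 7.2 8.98 0
-0.2 -5.3 8.1 8.98 0
-0.2 -4.0 8.8 8.98 0
```

Call:
arm_command --commands '[0, -9.5, -2.5, 9, 0, 0, -9.5, -1, 9, 0, 0, -9.5, 0.5, 9, 0, 0, -9.5, 2, 9, 0, 0, -9, 3.5, 9, 0]'

```text
clock: 26.02
tool_pos: [0.6023, 0.1314, 0.0873]
orientation: [143.6, 83.3, 7.6]
force: [0.5, -0.4, -0.1]
opening: 0.0113
```

Call:
arm_command --commands '[0, -8.5, 5, 9, 0, 0, -7.5, 6, 9, 0, 0, -6.5, 7, 9, 0, 0, -5.5, 8, 9, 0, 0, -4, 9, 9, 0]'

```text
clock: 26.65
tool_pos: [0.5561, 0.1469, 0.0888]
orientation: [-168.4, 82.9, 9.0]
force: [-0.0, -0.1, -0.3]
opening: 0.0115
```

Run:
```python
from h import *
import pickle
where();plan((.551,.142,.025),-90,4,0)
s=snap('wrist'); pickle.dump(s,open('w11.pkl','wb'))
b=snap('side'); pickle.dump(b,open('side1.pkl','wb'))
cv2.imwrite('pics/w11.png',np.hstack([cv2.resize(s['frame'][60:320,80:440],(432,312)),cv2.resize(b['frame'][180:310,100:280],(360,260),interpolation=cv2.INTER_CUBIC)[:312].copy() if 0 else cv2.copyMakeBorder(cv2.resize(b['frame'][180:310,100:280],(360,260)),0,52,0,0,cv2.BORDER_CONSTANT)]))
```

```text
[0.5561 0.1469 0.0888] head -92.48 open 0.0115 F [-0.  -0.1 -0.3] tilt [0.122 0.019]
15.7 1.7 3.1 -0.62 0
15.7 1.6 3.2 -0.62 0
15.7 1.6 3.2 -0.62 0
15.7 1.6 3.2 -0.62 0
```

View pics/w11.png

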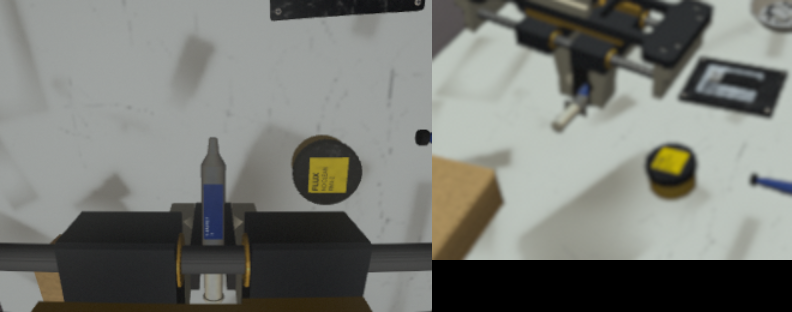

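The syringe is held crosswise behind the tub. The fingers lean about 7° forward, so the nozzle end sits a few mm low. I lower it gently.

Call:
arm_command --commands '[16, 1.5, 3, -0.6, 0, 16, 1.5, 3, -0.6, 0, 16, 1.5, 3, -0.6, 0, 14, 1.5, 3, -0.6, 0, 0, 0, 0, 0, 0]'

```text
clock: 27.38
tool_pos: [0.5549, 0.1435, 0.0287]
orientation: [-171.3, 82.6, 10.1]
force: [0.0, -0.1, 0.1]
opening: 0.0118
```

Run:
```python
from h import *
where();plan((.551,.142,.01),-90,3,0)
```

```text
[0.5549 0.1435 0.0287] head -88.5 open 0.0118 F [ 0.  -0.1  0.1] tilt [0.128 0.023]
6.0 0.6 2.1 0.5 0
6.0 0.6 2.1 0.5 0
6.0 0.6 2.1 0.5 0
```

Call:
arm_command --commands '[6, 0.5, 2, 0, 0, 6, 0.5, 2, 0, 0, 4, 0.5, 2, 0, 0, 2, 0, 1, 0, 0, 0, 0, 0, 0, 0]'

```text
clock: 28.0
tool_pos: [0.5516, 0.143, 0.011]
orientation: [-171.0, 82.4, 10.6]
force: [-0.4, 0.2, 1.1]
opening: 0.0115
```

Call:
arm_command --commands '[2, 0, 0.5, 0, 0, 1, 0, 0, 0, 0, 0, 0, 0, 0, 0]'

```text
clock: 28.38
tool_pos: [0.5522, 0.1435, 0.0091]
orientation: [-170.9, 82.3, 10.7]
force: [-2.0, -0.5, 4.4]
opening: 0.0113
```

Call:
arm_command --commands '[1.5, 0, 0, 0, 0, 0, 0, 0, 0, 24, 0, 0, 0, 0, 24, 0, 0, 0, 0, 24]'

```text
clock: 28.88
tool_pos: [0.5526, 0.1438, 0.0081]
orientation: [-170.8, 82.2, 10.9]
force: [0.0, 0.1, -0.4]
opening: 0.0207
```

Call:
arm_command --commands '[-10, 0, 0, 0, 24, -15, 0, 0, 0, 24, -25, 0, -3, 0, 24, -40, 0, -5, 0, 24, -40, 0, -5, 0, 24]'

```text
clock: 29.5
tool_pos: [0.5458, 0.1395, 0.1411]
orientation: [-171.8, 82.6, 9.8]
force: [0.7, 1.2, 0.2]
opening: 0.021
```

Run:
```python
from h import *
import pickle
where()
s=snap('wrist'); pickle.dump(s,open('w12.pkl','wb'))
b=snap('side'); pickle.dump(b,open('side2.pkl','wb'))
c=np.full((600,800,3),0,np.uint8); c[:340,:512]=s['frame'][:340]; 
t=cv2.resize(b['frame'][150:300,120:350],(391,255),interpolation=cv2.INTER_CUBIC); c[345:600,:391]=t
t=cv2.resize(s['frame'][100:300,150:350],(400,400),interpolation=cv2.INTER_CUBIC); c[345:600,400:800]=t[:255]
cv2.imwrite('pics/w12.png',c)
```

```text
[0.5458 0.1395 0.1411] head -88.25 open 0.021 F [0.7 1.2 0.2] tilt [0.127 0.022]
```

View pics/w12.png

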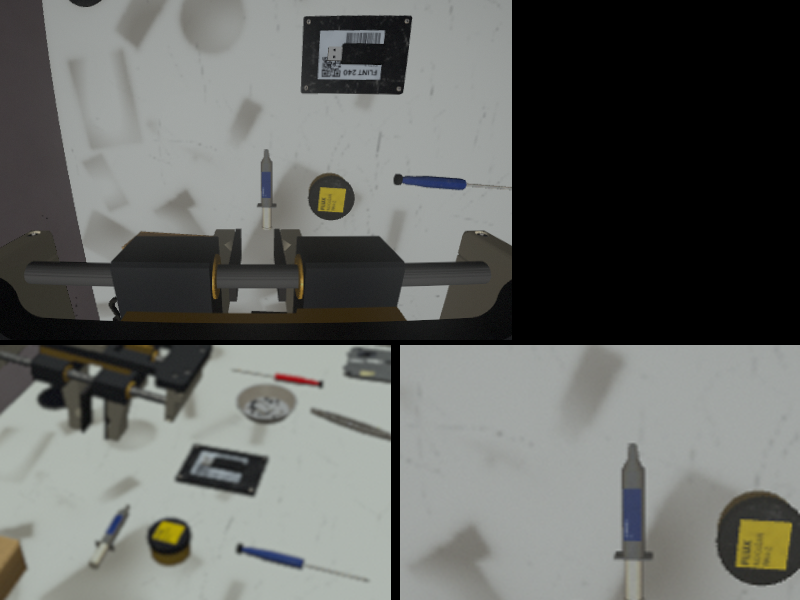

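Nothing has toppled: the syringe runs (266,150)–(267,228) beside the tub lid, whose centre is at (331,198). The stick spans (328,52)–(384,53) on the drive, whose corners are (303,16), (411,15), (404,95) and (303,93).

Run:
```python
from h import *
import pickle
W=pickle.load(open('w12.pkl','rb'));B=pickle.load(open('side2.pkl','rb'));A=pickle.load(open('side0.pkl','rb'));where()
c=lambda ps,z:np.array([onz(W,p,z)[:2] for p in ps])
q=c([(266,150),(267,228)],.0065);print('syr',q.round(4).tolist(),q.mean(0),np.degrees(np.arctan2(*(q[0]-q[1])[::-1])),np.linalg.norm(q[0]-q[1]))
q=c([(308,198),(354,198),(331,174),(331,221)],.029);print('tub',q.round(4).tolist(),q.mean(0))
q=c([(303,16),(411,15),(404,95),(303,93)],.007);print('drive',q.round(4).tolist(),q.mean(0))
q=c([(328,52),(384,53)],.013);print('stick',q.round(4).tolist(),q.mean(0))
print('blue end',c([(394,180)],.006))
# side view: heights of syringe by 2nd view: ends in side crop scale 1.7
f=lambda p:(np.array([p[0],p[1]-345])+.5)/1.7-.5+np.array([120,150])
for n,a,b in [('syr nozzle',(266,150),(129,506)),('syr rear',(267,228),(96,566)),('drive corner',(303,93),(176,482)),('tub',(331,198),(169,532))]: print(n,tri(W,a,B,f(b)))
# dish/tub/blue/tweezers shifts, start vs now in side picture
ga,gb=[cv2.cvtColor(x['frame'],cv2.COLOR_BGR2GRAY) for x in (A,B)]
for n,(x0,y0,x1,y1) in dict(tub=(200,245,240,285),dish=(252,168,300,200),blue=(255,262,340,295),tweez=(298,183,358,210)).items():
    r=cv2.matchTemplate(gb[y0-10:y1+10,x0-10:x1+10],ga[y0:y1,x0:x1],cv2.TM_CCOEFF_NORMED);_,v,_,l=cv2.minMaxLoc(r);print(n,'px shift',l[0]-10,l[1]-10,round(v,3))
```

```text
[0.5486 0.141  0.145 ] head -88.2 open 0.0211 F [ 0.4 -0.8 -0.1] tilt [0.134 0.026]
syr [[0.5545, 0.1005], [0.5498, 0.1936]] [0.55212041 0.14707029] -87.09341883243232 0.09327870394911086
tub [[0.5066, 0.1448], [0.4599, 0.1415], [0.4859, 0.1178], [0.4801, 0.1689]] [0.48311374 0.14325954]
drive [[0.5238, -0.0292], [0.4245, -0.0324], [0.4199, 0.0388], [0.519, 0.0408]] [0.47181863 0.00448893]
stick [[0.4983, 0.0032], [0.4465, 0.0026]] [0.47240656 0.00288585]
blue end [[0.41455451 0.12559001]]
syr nozzle (array([0.55512607, 0.10096498, 0.00501153]), np.float64(0.0011086792038614603))
syr rear (array([0.5493114 , 0.1935783 , 0.00613535]), np.float64(0.0010263539586876946))
drive corner (array([5.20311155e-01, 4.12854387e-02, 3.39377905e-04]), np.float64(0.0034574734926289654))
tub (array([0.48384034, 0.14397096, 0.02804943]), np.float64(0.002121326033995265))
tub px shift 0 0 1.0
dish px shift 0 0 0.755
blue px shift 0 0 1.0
tweez px shift 0 0 1.0
```

All checks pass: every bystander is unshifted, and the arm is clear of everything at z = 0.14 m. I hand in.

```bash
python3 -c "
from plant import *
print(close_job())"
```

```text
the job is handed in; nothing more can be done
None
```

The kit is set out and the job handed in at about 30 s of robot time. By my last camera measurements everything is inside the limits; `close_job()` gives no verdict.

| Item | Last measured position | Limit |
|---|---|---|
| Drive | about 140 mm from the dish centre and 139 mm from the tub centre, turned about 1.4°, within about 14 mm of level with both | 97 mm and 79 mm minimum, 0.2 rad (11°), 30 mm |
| Stick | flat, about 2 mm from the drive's centre | 12 mm |
| Red screwdriver | 77 mm outward of the dish centre, level within 1 mm, straight to about 0° | 63–93 mm, 20 mm, 0.2 rad |
| Syringe | about 69 mm behind the tub centre, 4 mm sideways, about 3° off crosswise | 47–77 mm, 15 mm, 0.2 rad |

The tub, blue screwdriver and tweezers showed no shift between the first and last side pictures. The red driver was last measured just after its release. I did not re-measure it at the end, though it is visible in place in the last side picture.

**What went wrong or disagreed:**
- **Bench contact:** the fingers pressed on the bench at about 83 N at the drive pick, under the 120 N wrist limit, and I backed off at once.
- **Tool lean:** the tool slowly drifted to about 7.5° of forward lean, which the moves cannot correct. The syringe was set down nozzle-low and settled flat on release.
- **Dish check:** its picture match was weaker (0.755, still zero shift). A direct measurement after placing the driver put it within 1–2 mm of its start position.
- **Drive height:** the one two-view reading of a drive corner gave 0 mm instead of 7 mm, with 3.5 mm ray disagreement. I take that as a pixel-reading error, as the drive lies flat in the pictures.

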